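# Slide the unsealed tin out of the row and weigh it

### The job

One steel sample tin, the one with the plain flat lid and no round seal disc, is packed in the row against the metal stop and still has to be weighed. With light fingertip pressure on its lid (the tins dent, so never more than about 2 kg of push) slide it straight out along the grey board, away from the stop, until it is clear of the row by a finger's breadth, leaving the sealed tins where they are. Then pick it up, set it down gently and flat in the middle of the scale's round pan, and let go.

Things in the scene. Friction and masses are not known exactly. Their poses are not given: they have to be found in the camera images.
- tin_open: The unsealed tin: rigid steel box, flat bare lid, 66 mm long (x), 50 wide (y), 24 high, 200 to 390 g. Origin: centre of its underside. Starts in the row, a sealed tin touching each long side (0.3 mm play), the stop 1.5 mm behind; only its end towards the stop's -x is free. Underneath it has a smooth glide: a fingertip pressed on the lid with a steady 5 to 12 N drags it along the board.
- tin_a: One of the four sealed steel sample tins of the row: same 66 x 50 x 24 mm box as the unsealed tin, but with a round steel seal disc (32 mm across, 3 mm high) in the middle of its lid, so 27 mm high there. About 280 g, loose. Origin: centre of its underside; x along its 66 mm length, z up.
- tin_b: One of the four sealed steel sample tins of the row: same 66 x 50 x 24 mm box as the unsealed tin, but with a round steel seal disc (32 mm across, 3 mm high) in the middle of its lid, so 27 mm high there. About 280 g, loose. Origin: centre of its underside; x along its 66 mm length, z up.
- tin_c: One of the four sealed steel sample tins of the row: same 66 x 50 x 24 mm box as the unsealed tin, but with a round steel seal disc (32 mm across, 3 mm high) in the middle of its lid, so 27 mm high there. About 280 g, loose. Origin: centre of its underside; x along its 66 mm length, z up.
- tin_d: One of the four sealed steel sample tins of the row: same 66 x 50 x 24 mm box as the unsealed tin, but with a round steel seal disc (32 mm across, 3 mm high) in the middle of its lid, so 27 mm high there. About 280 g, loose. Origin: centre of its underside; x along its 66 mm length, z up.
- stop: Grey board fixed on the bench, its top 6 to 12 mm above the bench, with an aluminium stop bar (270 mm long, 30 high) behind the row of five tins. Origin: board's top face at the row's middle; x from the row to the bar, y along the row. Tins start at x = 0, y = about 101, 50, 0, -50, -101 mm; the bar's face is at x = 34.5 mm; the board reaches from x = -150 to 60, y = -135 to 135.
- pan (a point): Centre of the top face of the scale's round pan (132 mm across, white plastic, 40 mm above the bench). Its x axis points away from the scale's display.
- scale: The bench scale, fixed: white body 190 x 150 mm, 28 mm high, carrying the round pan. Origin: on the bench straight under the pan's centre; the body reaches from x = -115 to 75 mm, the display lies at the -x end.
There are look-alikes about, which are no part of the job. What is shaped like the tin_open but green or pink is not meant.

How it is judged:
By the outcome, as a careful person would: the job done as asked, in the order asked, and still so for the second after the job is handed in, with the robot touching nothing.
It also fails if it takes over 64 s, if anything falls off the work surface, if the arm or the gripper's body presses on something with over 40 N, if the wrist force passes 120 N, or if a joint passes its speed limit or range.

### The arm

A 7-joint arm with a two-finger parallel gripper is mounted at the origin on the work surface. World frame = base frame: x ahead of the robot, y to its left, z up, the work surface at z = 0. Lengths are in m, angles in rad, forces in N, time in s.
With the tool pointing down it reaches from about 0.35 to 0.9 m from the base axis. Payload 7.2 kg.
Tool frame: the origin (TCP) lies at the centre of the arm's flange, where the gripper is bolted on; the fingertips stand 173 mm ahead of it and the grasp point (between the pads) lies 155 mm ahead of it; z points along the fingers, x is the direction in which the jaws open and shut, and the axes are right-handed (so a half turn about z gives the same grasp; the last joint's range is limited). The gripper opens to 85 mm and grips with 20 to 120 N. Pads are 22 mm wide; open, the fingers measure 114 mm over their backs; the gripper's body (76 mm by 85 mm) begins 54 mm behind the grasp point. The pads swing forward as they close: fully open they stand 13 mm farther back than shut.
Start: joints at [-0.068, 0.411, -0.013, 1.596, 0.006, 1.134, -0.082], TCP at [0.625, -0, 0.405] pointing down, gripper open.
Joint ranges: [-2.95, 2.95], [-0.29, 1.99], [-1.47, 1.44], [0.14, 2.54], [-1.03, 4.17], [0.13, 1.85], [-2.86, 2.86]. Speed limits (rad/s): [2.39, 2.39, 3.01, 3.01, 3.14, 3.14, 3.14].

### API

Orientations are given as [roll, pitch, yaw] about the fixed x, y, z axes, in that order (R = Rz(yaw) Ry(pitch) Rx(roll)).
In Python, from plant import bot gives the robot as it stands. The module is installed in compiled form; this text tells all that it offers.
- The arm moves only by the tool move_arm, never from a script. Its argument "steps" is a list of rows, each an object of numbers: "tx", "ty", "tz": the shift along the world's x, y, z as a fraction of full scale; "wx", "wy", "wz": the turn, a rotation vector about the world's x, y, z as a fraction of full scale. In form: [{"tx": .., "ty": .., "tz": .., "wx": .., "wy": .., "wz": ..}, ...]. A call has 1 to 20 rows; each row shifts and turns the commanded pose from where the row before left it; what a row does not reach is not made up. Full scale, the value 1, is 0.08 m for a shift and 45 degrees for a turn. A row lasts 1/12 s, in which the tool goes at most 41.7 mm and 7.16 degrees, less where a joint would pass 70% of its speed; a pose out of reach is approached as far as the arm can. A call with a number of a shift or a turn outside -1 to 1 is refused whole. A call with a gripper value outside its range is refused whole. "gripper" is the finger opening in mm, from 0 to 85.4, set as the call begins (left out, the last holds). The fingers move at their own pace and stop on an object; the grip force is fixed at half the most. Time passes only in rows, so rows that do not move let the fingers close. It gives the time, the measured TCP pose, the force and the opening at its end, in the units of the state.
- bot.get_obs(): the state, without advancing time (a new reading comes with each control period).
- bot.read_camera(name): name is "scene" or "side" or "wrist"; returns a dict with "img" (480x640x3 uint8, blue, green, red), "camera_matrix" (3x3 intrinsics, pixels), "origin" and "rotation" of the camera in the world; the wrist camera has in their place "hand_eye" (4x4, takes a point from camera to tool coordinates, whose origin is the TCP and whose axes are the tool frame's). Camera axes: x right, y up, looking along -z (the intrinsics and any distortion apply to the point x, -y, -z); pixel columns grow to the right and rows downward; lengths in m; the calibration is good to about 2 mm. The wrist camera is an equidistant fisheye: a pixel r from the principal point sees the ray r / f radians off the axis. A picture is of the moment at which its call begins: read the wrist's pose just before it. There is no depth.
- bot.hand_in(): hands the job in, once; it reports no verdict.
The state is a dict: "clock": time; "joint_positions": joint angles; "qvel": joint speeds; "tau": joint torques, N m; "eef_pos": TCP position; "eef_rot": TCP orientation; "force": force on the tool from outside, world axes, zero at the start; "torque": the same for the moment, N m; "width": finger opening in m.
Only numpy, scipy, OpenCV 4.12 (cv2) and the standard library are available. Lean on these libraries where they do the work, as an engineer would, in place of code of your own. Each camera call takes 0.05 s, during which the arm holds its last target.

## Working session

There is one attempt and no reset: what is moved stays moved. The work goes in short steps, Python scripts to look and compute and a tool call to move; the robot and the scene stay as the last step left them, time stands still between calls to the robot, and variables do not carry over. Pictures are saved under pics/ and viewed, and the job is handed in when it is done.

Besides the shell and the picture viewer there is one more tool, called as name(argument=value, ...), one argument or row to a line, values as JSON. move_arm: Moves the arm, as the interface text tells. Its arguments: {"type":"object","properties":{"steps":{"type":"array"},"gripper":{"type":"number"}},"required":["steps"]}

```bash
mkdir -p pics; ls; python3 - <<'E'
from plant import bot
import cv2,numpy as np
o=bot.get_obs();print(o)
for n in ['scene','side','wrist']:
    c=bot.read_camera(n);cv2.imwrite(f'pics/{n}0.png',c['img']);print(n,{k:v for k,v in c.items() if k!='img'})
E
```

```text
pics
{'clock': 0.0, 'joint_positions': array([-0.06821328,  0.41192532, -0.01270661,  1.59704602,  0.00560248,
        1.13429093, -0.08220179]), 'qvel': array([ 0.00145271, -0.00021191, -0.00059223,  0.00140497, -0.00083862,
        0.00037929,  0.00085831]), 'tau': array([-1.18789325e-03, -6.00636005e+01,  6.81361444e-01, -2.99419034e+01,
        1.37590774e-02,  1.04116063e-02,  2.51732433e-05]), 'eef_pos': array([ 6.24787497e-01, -1.64761598e-05,  4.03836217e-01]), 'eef_rot': array([3.14147245e+00, 1.62957293e-03, 3.21291826e-05]), 'force': array([-0.28302047, -1.08430088, -0.31494569]), 'torque': array([-0.00773581, -0.01821315,  0.01559308]), 'width': 0.08554341795808759}
scene {'camera_matrix': array([[515.30785171,   0.        , 322.36945703],
       [  0.        , 515.30785171, 240.08681996],
       [  0.        ,   0.        ,   1.        ]]), 'origin': array([ 1.24734996, -0.27269067,  0.74614542]), 'rotation': array([ 0.85185767, -0.02109592,  1.31803192])}
side {'camera_matrix': array([[596.15617458,   0.        , 310.76397903],
       [  0.        , 596.15617458, 224.51055197],
       [  0.        ,   0.        ,   1.        ]]), 'origin': array([ 0.24749299, -0.99479181,  0.9446092 ]), 'rotation': array([ 0.83463945,  0.00364274, -0.25909155])}
wrist {'camera_matrix': array([[371.64829954,   0.        , 321.81017775],
       [  0.        , 371.64829954, 237.47734851],
       [  0.        ,   0.        ,   1.        ]]), 'hand_eye': array([[ 9.99999745e-01,  4.87590683e-04,  5.20838075e-04,
        -2.16703162e-04],
       [ 6.22588925e-04, -9.52898490e-01, -3.03288775e-01,
        -7.70908620e-02],
       [ 3.48425034e-04,  3.03289022e-01, -9.52898551e-01,
         3.13889340e-02],
       [ 0.00000000e+00,  0.00000000e+00,  0.00000000e+00,
         1.00000000e+00]])}
```

View pics/scene0.png

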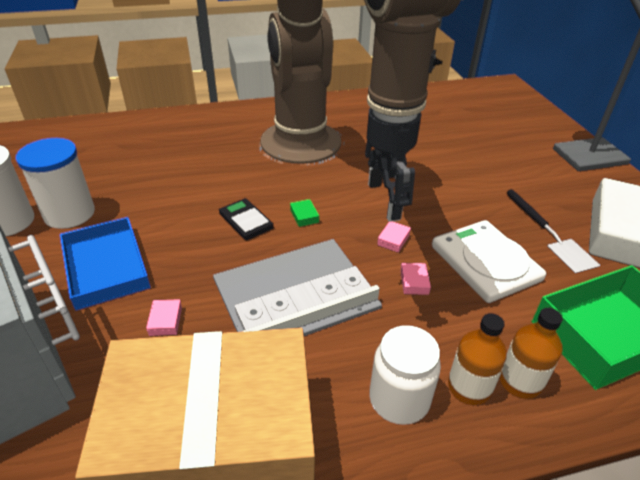

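View pics/side0.png

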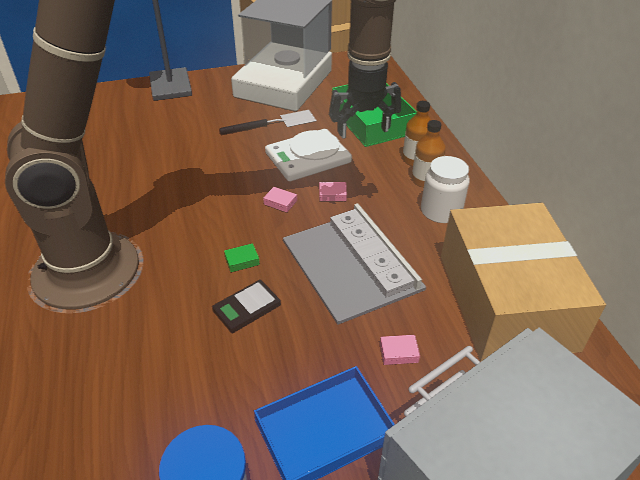

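View pics/wrist0.png

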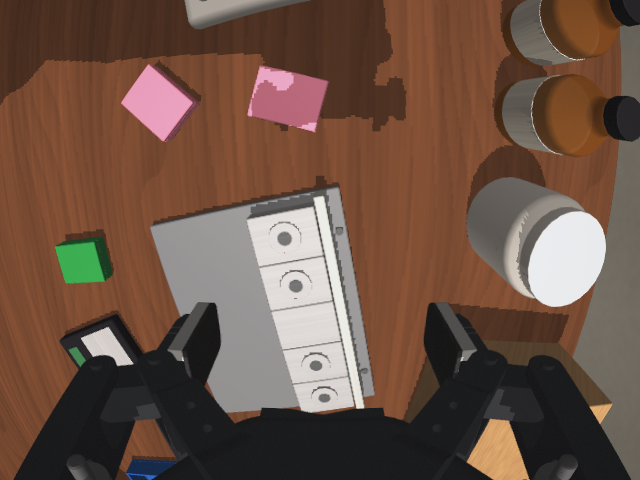

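```bash
python3 - <<'E'
import cv2
s=cv2.imread('pics/scene0.png');d=cv2.imread('pics/side0.png');w=cv2.imread('pics/wrist0.png')
cv2.imwrite('pics/s_row.png',cv2.resize(s[235:345,205:390],None,fx=4,fy=4,interpolation=2))
cv2.imwrite('pics/d_row.png',cv2.resize(d[195:325,275:435],None,fx=4.5,fy=4.5,interpolation=2))
cv2.imwrite('pics/s_scale.png',cv2.resize(s[210:310,425:555],None,fx=5,fy=5,interpolation=2))
cv2.imwrite('pics/d_scale.png',cv2.resize(d[120:190,255:360],None,fx=6,fy=6,interpolation=2))
cv2.imwrite('pics/w_row.png',cv2.resize(w[180:420,145:385],None,fx=2.5,fy=2.5,interpolation=2))
E
```

```text
(no output)
```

View pics/s_row.png

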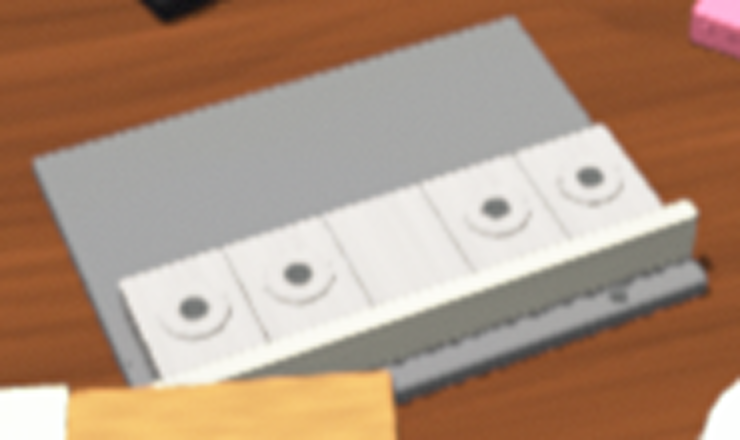

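View pics/d_row.png

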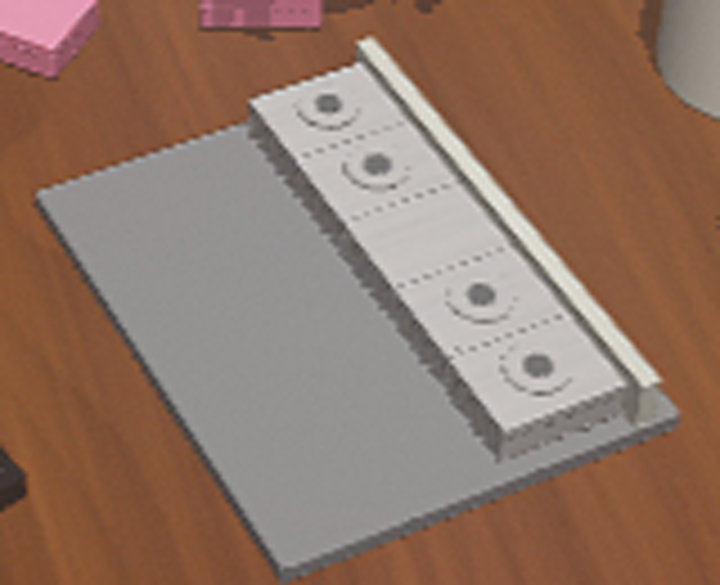

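View pics/s_scale.png

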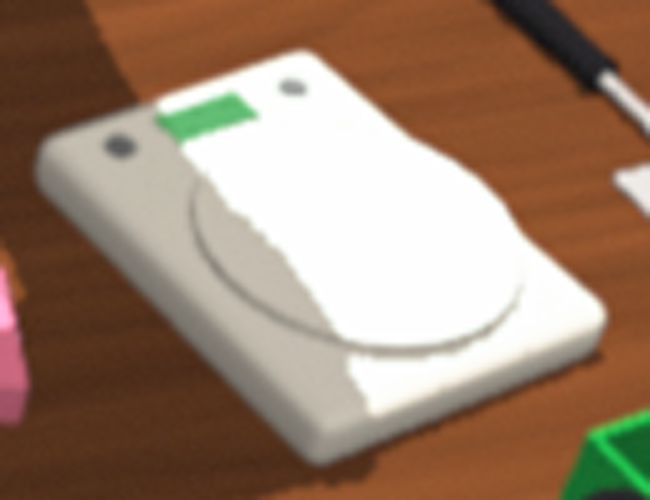

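View pics/d_scale.png

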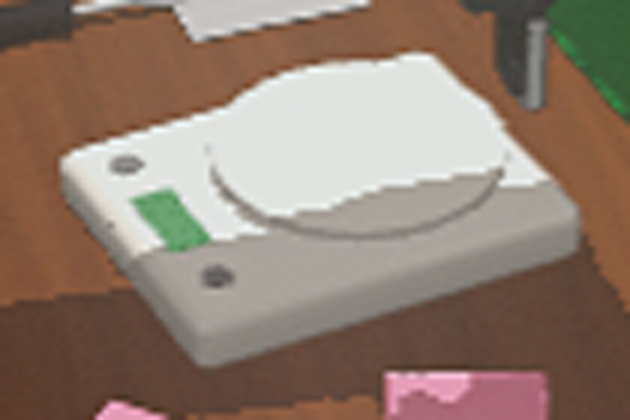

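View pics/w_row.png

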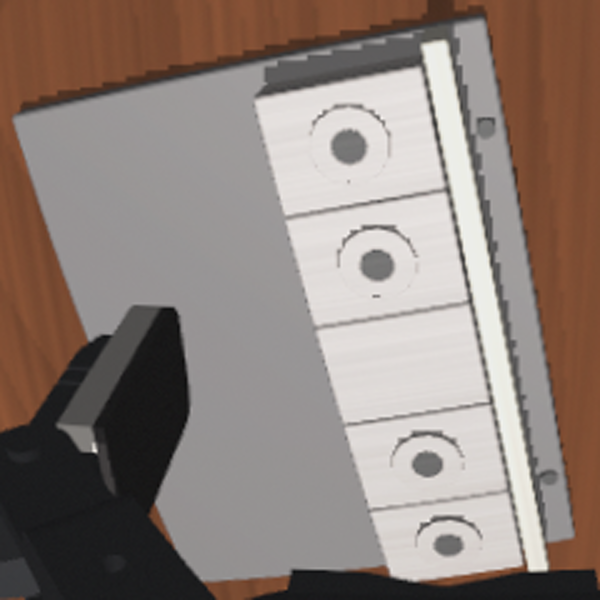

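```bash
cat > h.py <<'E'
import numpy as np,cv2
from scipy.spatial.transform import Rotation as R
from scipy.optimize import least_squares
CAM={'scene':(515.30785171,322.36945703,240.08681996,[1.24734996,-0.27269067,0.74614542],[0.85185767,-0.02109592,1.31803192]),
'side':(596.15617458,310.76397903,224.51055197,[0.24749299,-0.99479181,0.9446092],[0.83463945,0.00364274,-0.25909155])}
HE=np.array([[ 9.99999745e-01,  4.87590683e-04,  5.20838075e-04,-2.16703162e-04],
 [ 6.22588925e-04, -9.52898490e-01, -3.03288775e-01,-7.70908620e-02],
 [ 3.48425034e-04,  3.03289022e-01, -9.52898551e-01, 3.13889340e-02],[0,0,0,1]])
def rays(cam,px,pose=None):
    px=np.atleast_2d(np.array(px,float))
    if cam=='wrist':
        f,cx,cy=371.64829954,321.81017775,237.47734851
        d=px-[cx,cy];r=np.hypot(*d.T);t=r/f
        v=np.c_[d[:,0]/r*np.sin(t),-d[:,1]/r*np.sin(t),-np.cos(t)]
        Rt=R.from_euler('xyz',pose[1]).as_matrix()
        return pose[0]+Rt@HE[:3,3], v@(Rt@HE[:3,:3]).T
    f,cx,cy,o,e=CAM[cam]
    v=np.c_[(px[:,0]-cx)/f,-(px[:,1]-cy)/f,-np.ones(len(px))]
    return np.array(o),v@R.from_euler('xyz',e).as_matrix().T
def onplane(cam,px,z,pose=None):
    o,v=rays(cam,px,pose);return o+v*((z-o[2])/v[:,2])[:,None]
def proj(cam,P,pose=None):
    P=np.atleast_2d(P)
    if cam=='wrist':
        Rt=R.from_euler('xyz',pose[1]).as_matrix()
        c=(P-(pose[0]+Rt@HE[:3,3]))@(Rt@HE[:3,:3]); f,cx,cy=371.64829954,321.81017775,237.47734851
        q=np.c_[c[:,0],-c[:,1]];n=np.hypot(*q.T);t=np.arctan2(n,-c[:,2])
        return q/n[:,None]*(f*t)[:,None]+[cx,cy]
    f,cx,cy,o,e=CAM[cam]
    c=(P-np.array(o))@R.from_euler('xyz',e).as_matrix()
    return np.c_[cx+f*c[:,0]/-c[:,2],cy-f*c[:,1]/-c[:,2]]
P0=(np.array([6.24787497e-01,-1.64761598e-05,4.03836217e-01]),[3.14147245e+00,1.62957293e-03,3.21291826e-05])
E
python3 - <<'E'
from h import *
S=np.array([(590,177),(497,208),(298,274),(195,308)])/4+(205,235)
D=np.array([(328,104),(377,164),(481,294),(538,366)])/4.5+(275,195)
W=np.array([(349,146),(377,265),(428,464),(449,545)])/2.5+(145,180)
obs=[('scene',S,None),('side',D,None),('wrist',W,P0)]
ly=[.101,.0505,-.0505,-.101]
def pts(p): return np.array([[p[0]-np.sin(p[2])*y,p[1]+np.cos(p[2])*y,p[3]+.027] for y in ly])
for sub in (obs,obs[:2],obs[2:],obs[:1],obs[1:2]):
    r=least_squares(lambda p:np.concatenate([(proj(c,pts(p),q)-o).ravel() for c,o,q in sub]+[[(p[3]-.009)/.003*.3]]),[.65,0,.2,.009])
    print([s[0] for s in sub],r.x.round(4),np.degrees(r.x[2]).round(2),np.abs(r.fun).max().round(2))
# scale pan z=.04
e=np.array([(192,205),(230,275),(300,325),(395,352),(470,335),(522,280)])/5+(425,210)
f=np.array([(212,165),(230,200),(270,222),(360,237),(440,222),(505,165)])/6+(255,120)
for c,x in (('scene',e),('side',f)):
    P=onplane(c,x,.038)
    r=least_squares(lambda p:np.hypot(P[:,0]-p[0],P[:,1]-p[1])-.066,[.6,.25]);print(c,r.x,r.fun.round(4))
E
```

```text
['scene', 'side', 'wrist'] [ 0.6082 -0.128   0.1928  0.0118] 11.05 1.53
['scene', 'side'] [ 0.6085 -0.1257  0.1914  0.0094] 10.97 0.4
['wrist'] [ 0.6077 -0.1297  0.1925  0.0104] 11.03 0.14
['scene'] [ 0.6072 -0.1257  0.1901  0.0075] 10.89 0.18
['side'] [ 0.6085 -0.1247  0.1918  0.0091] 10.99 0.17
scene [0.5965467  0.27730173] [ 0.0005 -0.002  -0.0004  0.0024 -0.0008 -0.0012]
side [0.59084138 0.27515559] [-0.0011  0.0012  0.0003 -0.0003 -0.0005  0.0003]
```

move_arm(
  steps=[
    {"tx": -0.0142, "ty": -0.106, "tz": -0.08, "wz": 0.15},
    {"tx": -0.0142, "ty": -0.106, "tz": -0.08, "wz": 0.15},
    {"tx": -0.0142, "ty": -0.106, "tz": -0.08, "wz": 0.15},
    {"tx": -0.0142, "ty": -0.106, "tz": -0.08, "wz": 0.15},
    {"tx": -0.0142, "ty": -0.106, "tz": -0.08, "wz": 0.15},
    {"tx": -0.0142, "ty": -0.106, "tz": -0.08, "wz": 0.15},
    {"tx": -0.0142, "ty": -0.106, "tz": -0.08, "wz": 0.15},
    {"tx": -0.0142, "ty": -0.106, "tz": -0.08, "wz": 0.15},
    {"tx": -0.0142, "ty": -0.106, "tz": -0.08, "wz": 0.15},
    {"tx": -0.0142, "ty": -0.106, "tz": -0.08, "wz": 0.15},
    {"tx": -0.0142, "ty": -0.106, "tz": -0.08, "wz": 0.15},
    {"tx": -0.0142, "ty": -0.106, "tz": -0.08, "wz": 0.15},
    {"tx": -0.0142, "ty": -0.106, "tz": -0.08, "wz": 0.15},
    {"tx": -0.0142, "ty": -0.106, "tz": -0.08, "wz": 0.15},
    {"tx": -0.0142, "ty": -0.106, "tz": -0.08, "wz": 0.144},
    {},
    {},
    {},
  ],
)

```text
invalid input
```

```bash
python3 - <<'E'
from plant import bot
import cv2
o=bot.get_obs();print(o)
c=bot.read_camera('wrist');cv2.imwrite('pics/w1.png',c['img'])
E
```

```text
{'clock': 0.15, 'joint_positions': array([-0.06818925,  0.41173001, -0.01271399,  1.59681932,  0.00557476,
        1.13429487, -0.08220264]), 'qvel': array([ 0.0006009 , -0.00291117,  0.0005609 , -0.00123574,  0.00028987,
        0.00065938,  0.00116811]), 'tau': array([ 8.68001844e-04, -6.01035547e+01,  6.82709701e-01, -2.99646127e+01,
        1.39312408e-02,  7.85868731e-03, -1.85852571e-05]), 'eef_pos': array([ 6.24846306e-01, -1.86500453e-05,  4.04050766e-01]), 'eef_rot': array([3.14153148e+00, 1.21493374e-03, 1.19214537e-06]), 'force': array([-0.22437341,  0.12785038, -0.17045552]), 'torque': array([-0.0446983 ,  0.01479529, -0.02849532]), 'width': 0.08557603308372026}
```

View pics/w1.png

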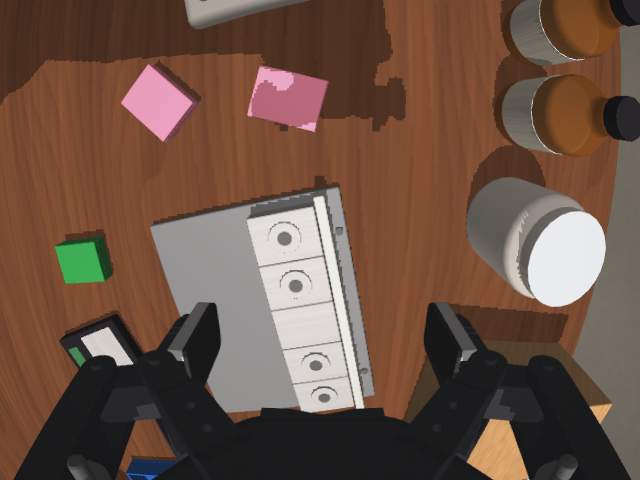

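move_arm(
  steps=[
    {"tx": -0.0142, "ty": -0.106, "tz": -0.08, "wx": 0, "wy": 0, "wz": 0.15},
    {"tx": -0.0142, "ty": -0.106, "tz": -0.08, "wx": 0, "wy": 0, "wz": 0.15},
    {"tx": -0.0142, "ty": -0.106, "tz": -0.08, "wx": 0, "wy": 0, "wz": 0.15},
    {"tx": -0.0142, "ty": -0.106, "tz": -0.08, "wx": 0, "wy": 0, "wz": 0.15},
    {"tx": -0.0142, "ty": -0.106, "tz": -0.08, "wx": 0, "wy": 0, "wz": 0.15},
    {"tx": -0.0142, "ty": -0.106, "tz": -0.08, "wx": 0, "wy": 0, "wz": 0.15},
    {"tx": -0.0142, "ty": -0.106, "tz": -0.08, "wx": 0, "wy": 0, "wz": 0.15},
    {"tx": -0.0142, "ty": -0.106, "tz": -0.08, "wx": 0, "wy": 0, "wz": 0.15},
    {"tx": -0.0142, "ty": -0.106, "tz": -0.08, "wx": 0, "wy": 0, "wz": 0.15},
    {"tx": -0.0142, "ty": -0.106, "tz": -0.08, "wx": 0, "wy": 0, "wz": 0.15},
    {"tx": -0.0142, "ty": -0.106, "tz": -0.08, "wx": 0, "wy": 0, "wz": 0.15},
    {"tx": -0.0142, "ty": -0.106, "tz": -0.08, "wx": 0, "wy": 0, "wz": 0.15},
    {"tx": -0.0142, "ty": -0.106, "tz": -0.08, "wx": 0, "wy": 0, "wz": 0.15},
    {"tx": -0.0142, "ty": -0.106, "tz": -0.08, "wx": 0, "wy": 0, "wz": 0.15},
    {"tx": -0.0142, "ty": -0.106, "tz": -0.08, "wx": 0, "wy": 0, "wz": 0.144},
    {"tx": 0, "ty": 0, "tz": 0, "wx": 0, "wy": 0, "wz": 0},
    {"tx": 0, "ty": 0, "tz": 0, "wx": 0, "wy": 0, "wz": 0},
    {"tx": 0, "ty": 0, "tz": 0, "wx": 0, "wy": 0, "wz": 0},
  ],
)

```text
clock: 1.7
eef_pos: [0.6081, -0.1267, 0.309]
eef_rot: [3.141, -0.0, 1.759]
force: [0.4, 0.2, -0.3]
width: 0.0854
```

```bash
python3 - <<'E'
from plant import bot
import cv2
o=bot.get_obs();print({k:o[k] for k in ('clock','joint_positions','eef_pos','eef_rot','force','torque')})
c=bot.read_camera('wrist');cv2.imwrite('pics/w2.png',c['img'])
E
```

```text
{'clock': 1.7, 'joint_positions': array([ 0.38216157,  0.52456324, -0.35512592,  1.68722554,  0.21234378,
        0.96765231,  1.70885035]), 'eef_pos': array([ 0.60814205, -0.12668066,  0.3089697 ]), 'eef_rot': array([ 3.14117729e+00, -4.97709223e-04,  1.75892497e+00]), 'force': array([ 0.44368548,  0.20207371, -0.32710944]), 'torque': array([-0.01730669,  0.02320984, -0.02068301])}
```

View pics/w2.png

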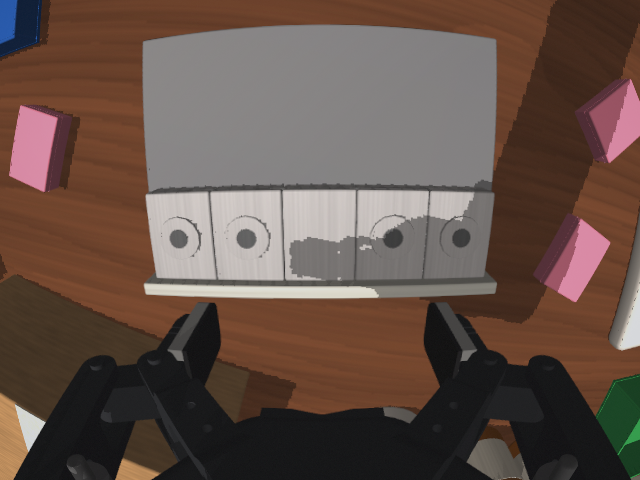

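```bash
python3 - <<'E'
from h import *
g=cv2.imread('pics/w2.png')
cv2.imwrite('pics/w2z.png',cv2.resize(g[175:305,135:505],None,fx=2.1,fy=2.1,interpolation=2))
pose=(np.array([0.60814205,-0.12668066,0.3089697]),[3.14117729,-4.977e-4,1.75892497])
W=np.array([(461,238),(393,238),(246,238),(178.5,239)])
W=[]
gr=cv2.cvtColor(g,6)
for x,y in ((461,238),(393,238),(246,238),(178,239)):
    p=gr[y-13:y+14,x-13:x+14].astype(float);m=p<(p.min()+25);n,l,s,c=cv2.connectedComponentsWithStats(m.astype('uint8'))
    k=1+np.argmax(s[1:,4]);W.append((x-13+c[k][0],y-13+c[k][1]));print(W[-1],s[k])
W=np.array(W)
ly=[.101,.0505,-.0505,-.101]
for zb in (.006,.009,.012,None):
    def pts(p): return np.array([[p[0]-np.sin(p[2])*y,p[1]+np.cos(p[2])*y,(p[3] if zb is None else zb)+.027] for y in ly])
    r=least_squares(lambda p:(proj('wrist',pts(p),pose)-W).ravel(),[.608,-.127,.19,.009])
    print(zb,r.x,np.degrees(r.x[2]),r.fun.round(2))
E
```

```text
(np.float64(460.9203187250996), np.float64(237.58565737051794)) [  5   4  17  18 251]
(np.float64(393.09328358208955), np.float64(238.53731343283582)) [  3   4  20  19 268]
(np.float64(245.92335766423358), np.float64(238.36131386861314)) [  4   4  19  19 274]
(np.float64(178.33624454148472), np.float64(238.42794759825327)) [  5   4  18  18 229]
0.006 [ 0.60978982 -0.12831311  0.18959334  0.009     ] 10.862898165349064 [-1.96  0.19 -1.48 -0.6   1.37 -0.13  2.11 -0.08]
0.009 [ 0.6089257  -0.12846371  0.18961751  0.009     ] 10.864282851052588 [-0.4   0.3  -0.62 -0.49  0.49 -0.01  0.56  0.03]
0.012 [ 0.60806336 -0.12861412  0.1896417   0.009     ] 10.865669210159862 [ 1.19  0.41  0.25 -0.37 -0.4   0.11 -1.03  0.16]
None [ 0.60859563 -0.12852126  0.18962662  0.01014755] 10.864804855179333 [ 0.2   0.34 -0.29 -0.44  0.15  0.04 -0.05  0.08]
```

View pics/w2z.png

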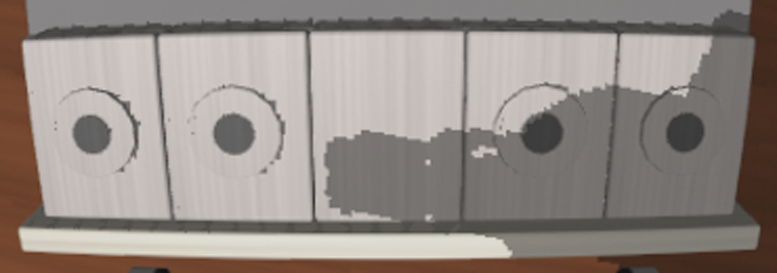

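move_arm(
  gripper=0,
  steps=[
    {"tx": 0.006, "ty": -0.022, "tz": -0.1, "wx": 0, "wy": 0, "wz": 0},
    {"tx": 0, "ty": 0, "tz": -0.15, "wx": 0, "wy": 0, "wz": 0},
    {"tx": 0, "ty": 0, "tz": -0.15, "wx": 0, "wy": 0, "wz": 0},
    {"tx": 0, "ty": 0, "tz": -0.15, "wx": 0, "wy": 0, "wz": 0},
    {"tx": 0, "ty": 0, "tz": -0.15, "wx": 0, "wy": 0, "wz": 0},
    {"tx": 0, "ty": 0, "tz": -0.15, "wx": 0, "wy": 0, "wz": 0},
    {"tx": 0, "ty": 0, "tz": -0.15, "wx": 0, "wy": 0, "wz": 0},
    {"tx": 0, "ty": 0, "tz": 0, "wx": 0, "wy": 0, "wz": 0},
    {"tx": 0, "ty": 0, "tz": 0, "wx": 0, "wy": 0, "wz": 0},
    {"tx": 0, "ty": 0, "tz": 0, "wx": 0, "wy": 0, "wz": 0},
  ],
)

```text
clock: 2.58
eef_pos: [0.6087, -0.1289, 0.2289]
eef_rot: [3.141, -0.0, 1.762]
force: [0.7, -0.5, 0.4]
width: -0.0002
```

```bash
python3 - <<'E'
from plant import bot
import cv2
o=bot.get_obs();print({k:o[k] for k in ('clock','eef_pos','eef_rot','force','width')})
c=bot.read_camera('wrist');cv2.imwrite('pics/w3.png',c['img'])
E
```

```text
{'clock': 2.5833, 'eef_pos': array([ 0.60870073, -0.12890858,  0.22890601]), 'eef_rot': array([ 3.14118374e+00, -5.91260041e-06,  1.76246776e+00]), 'force': array([ 0.66552539, -0.49581585,  0.37457293]), 'width': -0.0002011565146287384}
```

View pics/w3.png

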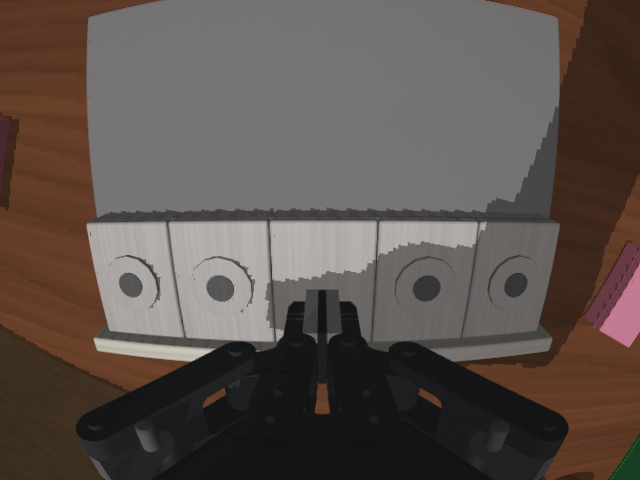

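move_arm(
  steps=[
    {"tx": 0, "ty": 0, "tz": -0.05, "wx": 0, "wy": 0, "wz": 0},
    {"tx": 0, "ty": 0, "tz": -0.05, "wx": 0, "wy": 0, "wz": 0},
    {"tx": 0, "ty": 0, "tz": -0.05, "wx": 0, "wy": 0, "wz": 0},
    {"tx": 0, "ty": 0, "tz": -0.05, "wx": 0, "wy": 0, "wz": 0},
    {"tx": 0, "ty": 0, "tz": -0.02, "wx": 0, "wy": 0, "wz": 0},
    {"tx": 0, "ty": 0, "tz": 0, "wx": 0, "wy": 0, "wz": 0},
  ],
)

```text
clock: 3.13
eef_pos: [0.6082, -0.1289, 0.2104]
eef_rot: [-3.141, -0.0, 1.763]
force: [0.3, 0.0, 0.1]
width: 0.0001
```

move_arm(
  steps=[
    {"tx": 0, "ty": 0, "tz": -0.01, "wx": 0, "wy": 0, "wz": 0},
    {"tx": 0, "ty": 0, "tz": -0.01, "wx": 0, "wy": 0, "wz": 0},
    {"tx": 0, "ty": 0, "tz": 0, "wx": 0, "wy": 0, "wz": 0},
  ],
)

```text
clock: 3.38
eef_pos: [0.6084, -0.129, 0.2095]
eef_rot: [3.142, -0.0, 1.762]
force: [-0.5, -0.1, -0.9]
width: 0.0001
```

move_arm(
  steps=[
    {"tx": 0, "ty": 0, "tz": -0.01, "wx": 0, "wy": 0, "wz": 0},
    {"tx": 0, "ty": 0, "tz": 0, "wx": 0, "wy": 0, "wz": 0},
  ],
)

```text
clock: 3.55
eef_pos: [0.6085, -0.129, 0.209]
eef_rot: [3.141, 0.0, 1.762]
force: [-0.5, -0.4, 2.6]
width: -0.0
```

move_arm(
  steps=[
    {"tx": 0, "ty": 0, "tz": -0.01, "wx": 0, "wy": 0, "wz": 0},
    {"tx": 0, "ty": 0, "tz": 0, "wx": 0, "wy": 0, "wz": 0},
  ],
)

```text
clock: 3.72
eef_pos: [0.6085, -0.1289, 0.209]
eef_rot: [3.141, 0.0, 1.762]
force: [-3.0, 1.0, 9.8]
width: 0.0002
```

move_arm(
  steps=[
    {"tx": 0, "ty": 0, "tz": -0.005, "wx": 0, "wy": 0, "wz": 0},
    {"tx": 0, "ty": 0, "tz": 0, "wx": 0, "wy": 0, "wz": 0},
  ],
)

```text
clock: 3.88
eef_pos: [0.6085, -0.1289, 0.209]
eef_rot: [3.141, 0.001, 1.762]
force: [-4.3, 0.7, 12.4]
width: -0.0002
```

move_arm(
  steps=[
    {"tx": -0.0123, "ty": -0.0024, "tz": -0.0, "wx": 0, "wy": 0, "wz": 0},
    {"tx": -0.0123, "ty": -0.0024, "tz": 0.003, "wx": 0, "wy": 0, "wz": 0},
    {"tx": -0.0123, "ty": -0.0024, "tz": 0, "wx": 0, "wy": 0, "wz": 0},
    {"tx": -0.0123, "ty": -0.0024, "tz": 0, "wx": 0, "wy": 0, "wz": 0},
    {"tx": -0.0123, "ty": -0.0024, "tz": 0, "wx": 0, "wy": 0, "wz": 0},
  ],
)

```text
clock: 4.3
eef_pos: [0.6049, -0.1297, 0.209]
eef_rot: [3.137, 0.001, 1.763]
force: [4.2, 0.6, 6.2]
width: -0.0
```

```bash
python3 - <<'E'
from plant import bot
import cv2
o=bot.get_obs();print({k:o[k] for k in ('clock','eef_pos','eef_rot','force','width')})
c=bot.read_camera('wrist');cv2.imwrite('pics/w4.png',c['img'])
E
```

```text
{'clock': 4.3, 'eef_pos': array([ 0.60489049, -0.12967142,  0.20898113]), 'eef_rot': array([3.13714314e+00, 7.85203659e-04, 1.76273880e+00]), 'force': array([4.15075756, 0.57619546, 6.20221288]), 'width': -2.5020273393860415e-05}
```

View pics/w4.png

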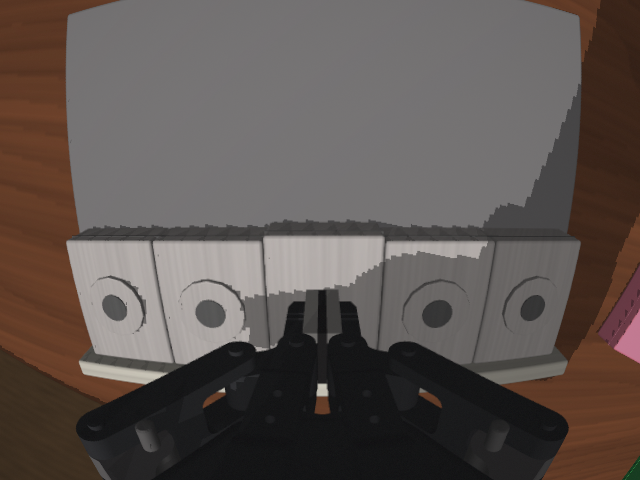

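move_arm(
  steps=[
    {"tx": -0.02, "ty": -0.0038, "tz": -0.003, "wx": 0, "wy": 0, "wz": 0},
    {"tx": -0.0245, "ty": -0.0047, "tz": 0, "wx": 0, "wy": 0, "wz": 0},
    {"tx": -0.0245, "ty": -0.0047, "tz": 0, "wx": 0, "wy": 0, "wz": 0},
    {"tx": -0.0245, "ty": -0.0047, "tz": 0, "wx": 0, "wy": 0, "wz": 0},
    {"tx": -0.0245, "ty": -0.0047, "tz": 0, "wx": 0, "wy": 0, "wz": 0},
  ],
)

```text
clock: 4.77
eef_pos: [0.5957, -0.1314, 0.209]
eef_rot: [3.136, 0.001, 1.763]
force: [5.4, 0.8, 7.4]
width: 0.0002
```

move_arm(
  steps=[
    {"tx": -0.0245, "ty": -0.0047, "tz": 0, "wx": 0, "wy": 0, "wz": 0},
    {"tx": -0.0245, "ty": -0.0047, "tz": 0, "wx": 0, "wy": 0, "wz": 0},
    {"tx": -0.0245, "ty": -0.0047, "tz": 0, "wx": 0, "wy": 0, "wz": 0},
    {"tx": -0.0245, "ty": -0.0047, "tz": 0, "wx": 0, "wy": 0, "wz": 0},
    {"tx": -0.0245, "ty": -0.0047, "tz": 0, "wx": 0, "wy": 0, "wz": 0},
  ],
)

```text
clock: 5.18
eef_pos: [0.5859, -0.1334, 0.209]
eef_rot: [3.136, 0.001, 1.763]
force: [5.1, 1.0, 7.0]
width: 0.0001
```

```bash
python3 - <<'E'
from plant import bot
import cv2
o=bot.get_obs();print({k:o[k] for k in ('clock','eef_pos','eef_rot','force','width')})
c=bot.read_camera('wrist');cv2.imwrite('pics/w5.png',c['img'])
E
```

```text
{'clock': 5.1833, 'eef_pos': array([ 0.5858854 , -0.13337223,  0.2089616 ]), 'eef_rot': array([3.13637494e+00, 1.06184231e-03, 1.76277575e+00]), 'force': array([5.117593  , 0.95675592, 6.99789221]), 'width': 7.503280971838605e-05}
```

View pics/w5.png

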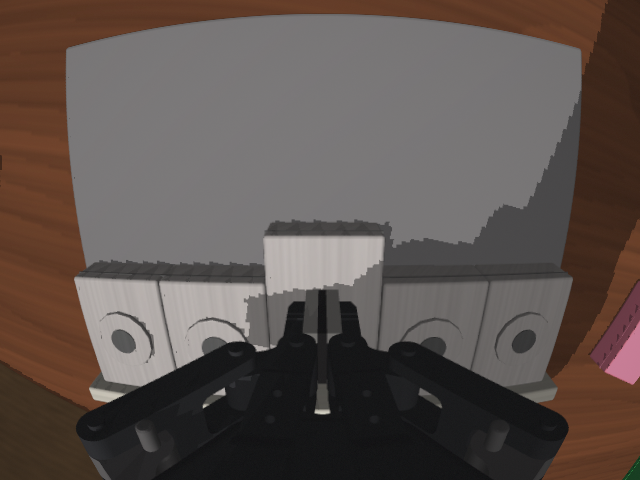

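move_arm(
  steps=[
    {"tx": -0.0245, "ty": -0.0047, "tz": -0.001, "wx": 0, "wy": 0, "wz": 0},
    {"tx": -0.0245, "ty": -0.0047, "tz": 0, "wx": 0, "wy": 0, "wz": 0},
    {"tx": -0.0245, "ty": -0.0047, "tz": 0, "wx": 0, "wy": 0, "wz": 0},
    {"tx": -0.0245, "ty": -0.0047, "tz": 0, "wx": 0, "wy": 0, "wz": 0},
    {"tx": -0.0245, "ty": -0.0047, "tz": 0, "wx": 0, "wy": 0, "wz": 0},
    {"tx": -0.0245, "ty": -0.0047, "tz": 0, "wx": 0, "wy": 0, "wz": 0},
    {"tx": -0.0245, "ty": -0.0047, "tz": 0, "wx": 0, "wy": 0, "wz": 0},
    {"tx": -0.0245, "ty": -0.0047, "tz": 0, "wx": 0, "wy": 0, "wz": 0},
  ],
)

```text
clock: 5.9
eef_pos: [0.5703, -0.1364, 0.209]
eef_rot: [3.136, 0.001, 1.763]
force: [5.1, 1.2, 7.5]
width: -0.0
```

move_arm(
  steps=[
    {"tx": -0.0245, "ty": -0.0047, "tz": 0, "wx": 0, "wy": 0, "wz": 0},
    {"tx": -0.0245, "ty": -0.0047, "tz": 0, "wx": 0, "wy": 0, "wz": 0},
    {"tx": -0.0245, "ty": -0.0047, "tz": 0, "wx": 0, "wy": 0, "wz": 0},
    {"tx": -0.0245, "ty": -0.0047, "tz": 0, "wx": 0, "wy": 0, "wz": 0},
    {"tx": -0.0245, "ty": -0.0047, "tz": 0, "wx": 0, "wy": 0, "wz": 0},
    {"tx": -0.0245, "ty": -0.0047, "tz": 0, "wx": 0, "wy": 0, "wz": 0},
    {"tx": -0.0245, "ty": -0.0047, "tz": 0, "wx": 0, "wy": 0, "wz": 0},
    {"tx": -0.0245, "ty": -0.0047, "tz": 0, "wx": 0, "wy": 0, "wz": 0},
  ],
)

```text
clock: 6.57
eef_pos: [0.5547, -0.1394, 0.2089]
eef_rot: [3.136, 0.001, 1.763]
force: [4.4, 0.8, 7.8]
width: -0.0002
```

```bash
python3 - <<'E'
from plant import bot
import cv2
o=bot.get_obs();print({k:o[k] for k in ('clock','eef_pos','eef_rot','force','width')})
c=bot.read_camera('wrist');cv2.imwrite('pics/w6.png',c['img'])
E
```

```text
{'clock': 6.5667, 'eef_pos': array([ 0.55471449, -0.13942062,  0.20893947]), 'eef_rot': array([3.13596540e+00, 1.30535227e-03, 1.76287798e+00]), 'force': array([4.39635085, 0.79106967, 7.83816537]), 'width': -0.00018841387897978939}
```

View pics/w6.png

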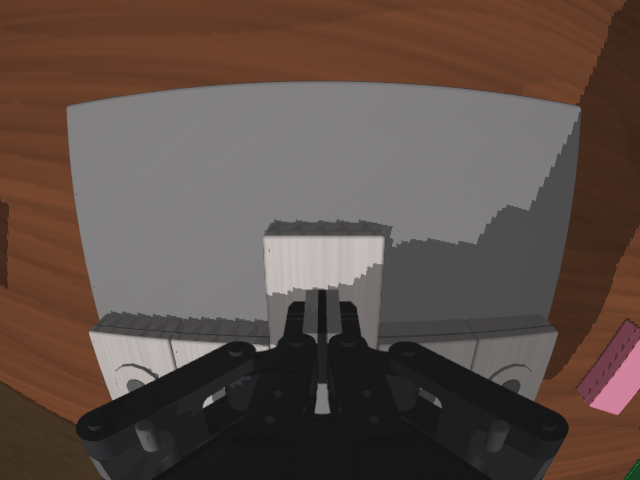

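move_arm(
  steps=[
    {"tx": -0.0245, "ty": -0.0047, "tz": 0, "wx": 0, "wy": 0, "wz": 0},
    {"tx": -0.0245, "ty": -0.0047, "tz": 0, "wx": 0, "wy": 0, "wz": 0},
    {"tx": -0.0245, "ty": -0.0047, "tz": 0, "wx": 0, "wy": 0, "wz": 0},
    {"tx": -0.0245, "ty": -0.0047, "tz": 0, "wx": 0, "wy": 0, "wz": 0},
    {"tx": -0.0245, "ty": -0.0047, "tz": 0, "wx": 0, "wy": 0, "wz": 0},
    {"tx": -0.0245, "ty": -0.0047, "tz": 0, "wx": 0, "wy": 0, "wz": 0},
    {"tx": -0.0245, "ty": -0.0047, "tz": 0, "wx": 0, "wy": 0, "wz": 0},
    {"tx": -0.0245, "ty": -0.0047, "tz": 0, "wx": 0, "wy": 0, "wz": 0},
  ],
)

```text
clock: 7.28
eef_pos: [0.5391, -0.1424, 0.2089]
eef_rot: [3.136, 0.001, 1.763]
force: [5.6, 1.3, 8.4]
width: 0.0001
```

move_arm(
  steps=[
    {"tx": -0.0245, "ty": -0.0047, "tz": 0, "wx": 0, "wy": 0, "wz": 0},
    {"tx": -0.0245, "ty": -0.0047, "tz": 0, "wx": 0, "wy": 0, "wz": 0},
    {"tx": -0.0245, "ty": -0.0047, "tz": 0, "wx": 0, "wy": 0, "wz": 0},
    {"tx": -0.0245, "ty": -0.0047, "tz": 0, "wx": 0, "wy": 0, "wz": 0},
    {"tx": -0.0245, "ty": -0.0047, "tz": 0, "wx": 0, "wy": 0, "wz": 0},
    {"tx": -0.0245, "ty": -0.0047, "tz": 0, "wx": 0, "wy": 0, "wz": 0},
    {"tx": -0.0245, "ty": -0.0047, "tz": 0, "wx": 0, "wy": 0, "wz": 0},
    {"tx": -0.0245, "ty": -0.0047, "tz": 0, "wx": 0, "wy": 0, "wz": 0},
    {"tx": -0.0123, "ty": -0.0023, "tz": 0, "wx": 0, "wy": 0, "wz": 0},
  ],
)

```text
clock: 8.03
eef_pos: [0.5224, -0.1457, 0.2089]
eef_rot: [3.136, 0.001, 1.763]
force: [5.1, 1.1, 8.5]
width: -0.0002
```

```bash
python3 - <<'E'
from plant import bot
import cv2
o=bot.get_obs();print({k:o[k] for k in ('clock','eef_pos','eef_rot','force','width')})
c=bot.read_camera('wrist');cv2.imwrite('pics/w7.png',c['img'])
c=bot.read_camera('side');cv2.imwrite('pics/d7.png',c['img'])
E
```

```text
{'clock': 8.0333, 'eef_pos': array([ 0.52236244, -0.14569841,  0.20892096]), 'eef_rot': array([3.13594709e+00, 1.48775014e-03, 1.76280232e+00]), 'force': array([5.1175318 , 1.14689612, 8.46879329]), 'width': -0.00019812951648095266}
```

View pics/w7.png

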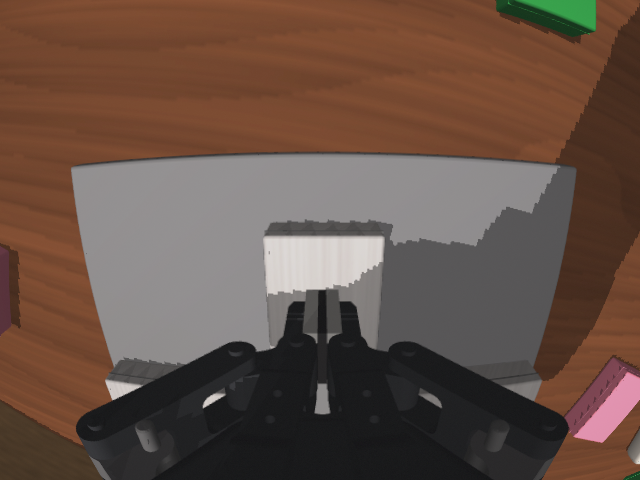

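View pics/d7.png

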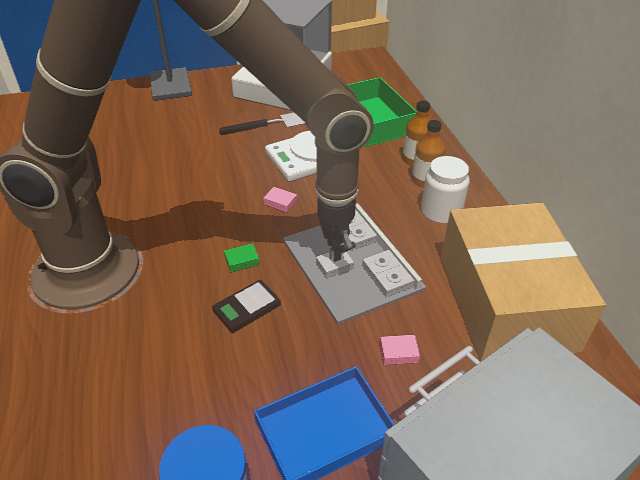

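move_arm(
  steps=[
    {"tx": 0.006, "ty": 0.001, "tz": 0.005, "wx": 0, "wy": 0, "wz": 0},
    {"tx": 0, "ty": 0, "tz": 0.02, "wx": 0, "wy": 0, "wz": 0},
    {"tx": 0, "ty": 0, "tz": 0.1, "wx": 0, "wy": 0, "wz": 0},
    {"tx": 0, "ty": 0, "tz": 0.2, "wx": 0, "wy": 0, "wz": 0},
    {"tx": 0, "ty": 0, "tz": 0.2, "wx": 0, "wy": 0, "wz": 0},
    {"tx": 0, "ty": 0, "tz": 0.2, "wx": 0, "wy": 0, "wz": 0},
    {"tx": 0, "ty": 0, "tz": 0.2, "wx": 0, "wy": 0, "wz": 0},
  ],
)

```text
clock: 8.72
eef_pos: [0.5203, -0.1458, 0.282]
eef_rot: [-3.14, -0.001, 1.762]
force: [0.2, -0.5, -0.3]
width: -0.0003
```

move_arm(
  gripper=85,
  steps=[
    {"tx": 0, "ty": 0, "tz": 0.1, "wx": 0, "wy": 0, "wz": 0},
    {"tx": 0, "ty": 0, "tz": 0, "wx": 0, "wy": 0, "wz": 0},
    {"tx": 0, "ty": 0, "tz": 0, "wx": 0, "wy": 0, "wz": 0},
    {"tx": 0, "ty": 0, "tz": 0, "wx": 0, "wy": 0, "wz": 0},
    {"tx": 0, "ty": 0, "tz": 0, "wx": 0, "wy": 0, "wz": 0},
    {"tx": 0, "ty": 0, "tz": 0, "wx": 0, "wy": 0, "wz": 0},
    {"tx": 0, "ty": 0, "tz": 0, "wx": 0, "wy": 0, "wz": 0},
  ],
)

```text
clock: 9.3
eef_pos: [0.5209, -0.1457, 0.2887]
eef_rot: [-3.14, -0.001, 1.763]
force: [0.2, -0.2, 0.3]
width: 0.0833
```

```bash
python3 - <<'E'
from plant import bot
import cv2
o=bot.get_obs();print({k:o[k] for k in ('clock','eef_pos','eef_rot','force','width')})
c=bot.read_camera('wrist');cv2.imwrite('pics/w8.png',c['img'])
c=bot.read_camera('scene');cv2.imwrite('pics/s8.png',c['img'])
E
```

```text
{'clock': 9.3, 'eef_pos': array([ 0.52087889, -0.1456773 ,  0.28871864]), 'eef_rot': array([-3.14047598e+00, -6.57944173e-04,  1.76258173e+00]), 'force': array([ 0.19186749, -0.19624854,  0.26986938]), 'width': 0.08326989999142576}
```

View pics/w8.png

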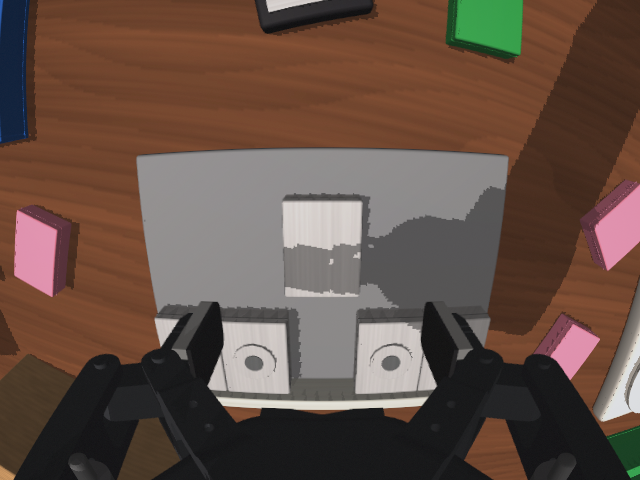

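```bash
python3 - <<'E'
from h import *
pose=(np.array([0.52087889,-0.1456773,0.28871864]),[-3.14047598,-6.5794e-4,1.76258173])
for z in (.034,.036):
    P=onplane('wrist',[(283,202),(362,201),(361,297),(285,296)],z,pose);c=P.mean(0)
    print(P.round(4).tolist(),c.round(4), np.linalg.norm(np.roll(P,-1,0)-P,axis=1).round(4))
    d=(P[0]-P[3]+P[1]-P[2]);print(np.degrees(np.arctan2(-d[1],-d[0])))
    Q=onplane('wrist',[(254,363),(391,363)],z+.003,pose);print(Q.round(4).tolist())
E
```

```text
[[0.4968, -0.1749, 0.034], [0.4869, -0.1272, 0.034], [0.551, -0.1132, 0.034], [0.5599, -0.1635, 0.034]] [ 0.5236 -0.1447  0.034 ] [0.0487 0.0656 0.0511 0.0642]
11.307599187392542
[[0.6187, -0.1779, 0.037], [0.5995, -0.0786, 0.037]]
[[0.4963, -0.1747, 0.036], [0.4865, -0.1275, 0.036], [0.55, -0.1136, 0.036], [0.5589, -0.1635, 0.036]] [ 0.5229 -0.1448  0.036 ] [0.0482 0.065  0.0507 0.0636]
11.307599187392553
[[0.6171, -0.1777, 0.039], [0.5981, -0.0794, 0.039]]
```

move_arm(
  gripper=85,
  steps=[
    {"tx": 0.031, "ty": 0.01, "tz": -0.1, "wx": 0, "wy": 0, "wz": 0},
    {"tx": 0, "ty": 0, "tz": -0.12, "wx": 0, "wy": 0, "wz": 0},
    {"tx": 0, "ty": 0, "tz": -0.12, "wx": 0, "wy": 0, "wz": 0},
    {"tx": 0, "ty": 0, "tz": -0.12, "wx": 0, "wy": 0, "wz": 0},
    {"tx": 0, "ty": 0, "tz": -0.12, "wx": 0, "wy": 0, "wz": 0},
    {"tx": 0, "ty": 0, "tz": -0.12, "wx": 0, "wy": 0, "wz": 0},
    {"tx": 0, "ty": 0, "tz": -0.12, "wx": 0, "wy": 0, "wz": 0},
    {"tx": 0, "ty": 0, "tz": -0.12, "wx": 0, "wy": 0, "wz": 0},
    {"tx": 0, "ty": 0, "tz": -0.12, "wx": 0, "wy": 0, "wz": 0},
    {"tx": 0, "ty": 0, "tz": -0.12, "wx": 0, "wy": 0, "wz": 0},
    {"tx": 0, "ty": 0, "tz": -0.06, "wx": 0, "wy": 0, "wz": 0},
    {"tx": 0, "ty": 0, "tz": 0, "wx": 0, "wy": 0, "wz": 0},
    {"tx": 0, "ty": 0, "tz": 0, "wx": 0, "wy": 0, "wz": 0},
  ],
)

```text
clock: 10.48
eef_pos: [0.5236, -0.1449, 0.19]
eef_rot: [-3.141, -0.0, 1.763]
force: [-0.3, 0.1, -0.2]
width: 0.0851
```

```bash
python3 - <<'E'
from plant import bot
import cv2
o=bot.get_obs();print({k:o[k] for k in ('clock','eef_pos','eef_rot','force','width')})
c=bot.read_camera('wrist');cv2.imwrite('pics/w9.png',c['img'])
E
```

```text
{'clock': 10.4833, 'eef_pos': array([ 0.52355408, -0.14489041,  0.18998649]), 'eef_rot': array([-3.14119502e+00, -2.84082399e-04,  1.76254315e+00]), 'force': array([-0.3304078 ,  0.08173983, -0.16632471]), 'width': 0.08509430347272948}
```

View pics/w9.png

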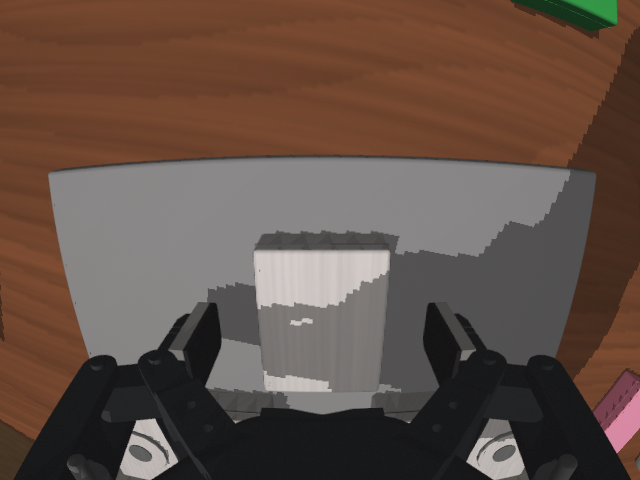

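move_arm(
  gripper=54,
  steps=[
    {"tx": 0, "ty": 0, "tz": -0.06, "wx": 0, "wy": 0, "wz": 0},
    {"tx": 0, "ty": 0, "tz": 0, "wx": 0, "wy": 0, "wz": 0},
    {"tx": 0, "ty": 0, "tz": 0, "wx": 0, "wy": 0, "wz": 0},
    {"tx": 0, "ty": 0, "tz": 0, "wx": 0, "wy": 0, "wz": 0},
  ],
)

```text
clock: 10.87
eef_pos: [0.5236, -0.145, 0.1856]
eef_rot: [3.141, 0.0, 1.762]
force: [0.1, 0.0, -0.2]
width: 0.0542
```

move_arm(
  gripper=40,
  steps=[
    {"tx": 0, "ty": 0, "tz": 0, "wx": 0, "wy": 0, "wz": 0},
    {"tx": 0, "ty": 0, "tz": 0, "wx": 0, "wy": 0, "wz": 0},
    {"tx": 0, "ty": 0, "tz": 0, "wx": 0, "wy": 0, "wz": 0},
    {"tx": 0, "ty": 0, "tz": 0, "wx": 0, "wy": 0, "wz": 0},
    {"tx": 0, "ty": 0, "tz": 0, "wx": 0, "wy": 0, "wz": 0},
  ],
)

```text
clock: 11.28
eef_pos: [0.5237, -0.145, 0.186]
eef_rot: [3.141, 0.0, 1.762]
force: [-0.8, -0.3, 4.8]
width: 0.0486
```

move_arm(
  steps=[
    {"tx": 0, "ty": 0, "tz": 0.02, "wx": 0, "wy": 0, "wz": 0},
    {"tx": 0, "ty": 0, "tz": 0.04, "wx": 0, "wy": 0, "wz": 0},
    {"tx": 0, "ty": 0, "tz": 0.06, "wx": 0, "wy": 0, "wz": 0},
    {"tx": 0, "ty": 0, "tz": 0.06, "wx": 0, "wy": 0, "wz": 0},
    {"tx": 0, "ty": 0, "tz": 0, "wx": 0, "wy": 0, "wz": 0},
    {"tx": 0, "ty": 0, "tz": 0, "wx": 0, "wy": 0, "wz": 0},
  ],
)

```text
clock: 11.78
eef_pos: [0.5236, -0.145, 0.2002]
eef_rot: [3.141, 0.0, 1.762]
force: [-0.1, -0.3, -4.0]
width: 0.0489
```

```bash
python3 - <<'E'
from plant import bot
import cv2
o=bot.get_obs();print({k:o[k] for k in ('clock','eef_pos','eef_rot','force','torque','width')})
c=bot.read_camera('wrist');cv2.imwrite('pics/w10.png',c['img'])
c=bot.read_camera('side');cv2.imwrite('pics/d10.png',cv2.resize(c['img'][180:330,250:450],None,fx=4,fy=4))
E
```

```text
{'clock': 11.7833, 'eef_pos': array([ 0.52364879, -0.14502777,  0.20019023]), 'eef_rot': array([3.14090503e+00, 2.89509225e-04, 1.76232279e+00]), 'force': array([-0.09693335, -0.28147428, -3.97810478]), 'torque': array([-0.03099382,  0.01692959,  0.01328302]), 'width': 0.04887129836082759}
```

View pics/w10.png

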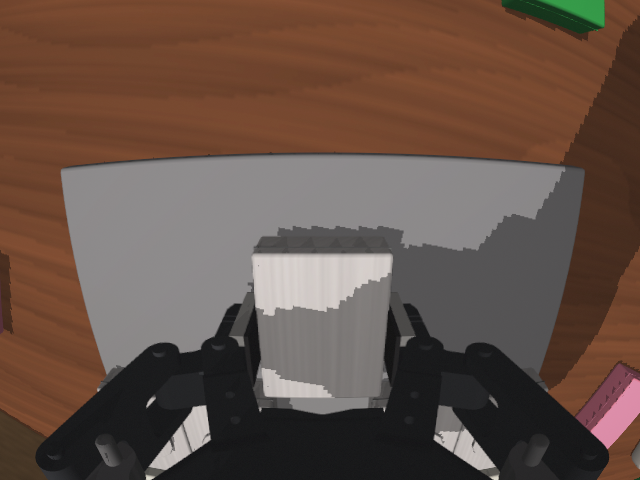

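View pics/d10.png

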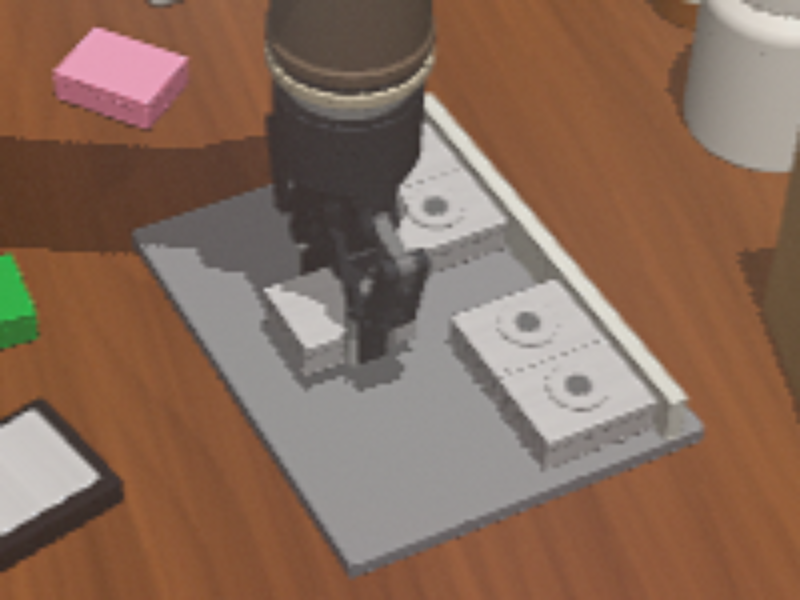

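move_arm(
  steps=[
    {"tx": 0, "ty": 0, "tz": 0.1, "wx": 0, "wy": 0, "wz": 0},
    {"tx": 0, "ty": 0, "tz": 0.2, "wx": 0, "wy": 0, "wz": 0},
    {"tx": 0, "ty": 0, "tz": 0.25, "wx": 0, "wy": 0, "wz": 0},
    {"tx": 0, "ty": 0, "tz": 0.25, "wx": 0, "wy": 0, "wz": 0},
    {"tx": 0, "ty": 0.05, "tz": 0.25, "wx": 0, "wy": 0, "wz": 0},
    {"tx": 0.04, "ty": 0.1, "tz": 0.15, "wx": 0, "wy": 0, "wz": 0},
    {"tx": 0.06, "ty": 0.2, "tz": 0.05, "wx": 0, "wy": 0, "wz": 0},
    {"tx": 0.08, "ty": 0.25, "tz": 0, "wx": 0, "wy": 0, "wz": 0},
    {"tx": 0.08, "ty": 0.25, "tz": 0, "wx": 0, "wy": 0, "wz": 0},
    {"tx": 0.08, "ty": 0.25, "tz": 0, "wx": 0, "wy": 0, "wz": 0},
    {"tx": 0.08, "ty": 0.25, "tz": 0, "wx": 0, "wy": 0, "wz": 0},
    {"tx": 0.08, "ty": 0.25, "tz": 0, "wx": 0, "wy": 0, "wz": 0},
    {"tx": 0.08, "ty": 0.25, "tz": 0, "wx": 0, "wy": 0, "wz": 0},
    {"tx": 0.08, "ty": 0.25, "tz": 0, "wx": 0, "wy": 0, "wz": 0},
  ],
)

```text
clock: 13.05
eef_pos: [0.5764, 0.0241, 0.3002]
eef_rot: [-3.141, -0.0, 1.763]
force: [0.7, 0.8, -3.6]
width: 0.0488
```

move_arm(
  steps=[
    {"tx": 0.08, "ty": 0.25, "tz": 0, "wx": 0, "wy": 0, "wz": 0},
    {"tx": 0.08, "ty": 0.25, "tz": 0, "wx": 0, "wy": 0, "wz": 0},
    {"tx": 0.08, "ty": 0.25, "tz": 0, "wx": 0, "wy": 0, "wz": 0},
    {"tx": 0.08, "ty": 0.25, "tz": 0, "wx": 0, "wy": 0, "wz": 0},
    {"tx": 0.08, "ty": 0.25, "tz": 0, "wx": 0, "wy": 0, "wz": 0},
    {"tx": 0.08, "ty": 0.25, "tz": 0, "wx": 0, "wy": 0, "wz": 0},
    {"tx": 0.08, "ty": 0.25, "tz": 0, "wx": 0, "wy": 0, "wz": 0},
    {"tx": 0.08, "ty": 0.25, "tz": 0, "wx": 0, "wy": 0, "wz": 0},
    {"tx": 0.08, "ty": 0.25, "tz": 0, "wx": 0, "wy": 0, "wz": 0},
    {"tx": 0.08, "ty": 0.25, "tz": 0, "wx": 0, "wy": 0, "wz": 0},
    {"tx": 0.08, "ty": 0.25, "tz": 0, "wx": 0, "wy": 0, "wz": 0},
    {"tx": 0.04, "ty": 0.2, "tz": 0, "wx": 0, "wy": 0, "wz": 0},
    {"tx": 0.02, "ty": 0.1, "tz": 0, "wx": 0, "wy": 0, "wz": 0},
    {"tx": 0, "ty": 0, "tz": 0, "wx": 0, "wy": 0, "wz": 0},
    {"tx": 0, "ty": 0, "tz": 0, "wx": 0, "wy": 0, "wz": 0},
    {"tx": 0, "ty": 0, "tz": 0, "wx": 0, "wy": 0, "wz": 0},
  ],
)

```text
clock: 14.38
eef_pos: [0.6517, 0.2654, 0.2997]
eef_rot: [-3.141, 0.001, 1.761]
force: [1.0, -0.1, -3.7]
width: 0.0486
```

```bash
python3 - <<'E'
from plant import bot
import cv2
o=bot.get_obs();print({k:o[k] for k in ('clock','joint_positions','eef_pos','eef_rot','force','torque','width')})
c=bot.read_camera('wrist');cv2.imwrite('pics/w11.png',c['img'])
E
```

```text
{'clock': 14.3833, 'joint_positions': array([-0.20791627,  0.67011646, -0.39294075,  1.46576362,  0.27708001,
        1.0617325 ,  1.10117637]), 'eef_pos': array([0.65165015, 0.26542872, 0.29966534]), 'eef_rot': array([-3.14093368e+00,  1.36829925e-03,  1.76118756e+00]), 'force': array([ 1.03467628, -0.13000233, -3.68169063]), 'torque': array([-0.01846193, -0.02064233,  0.0019763 ]), 'width': 0.04857240091472519}
```

View pics/w11.png

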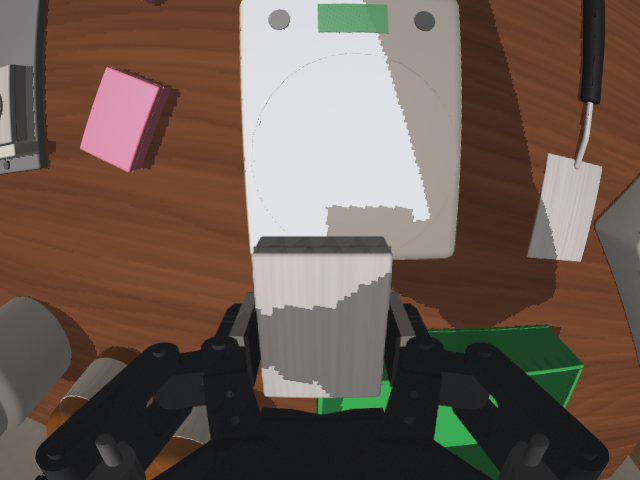

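```bash
python3 - <<'E'
import cv2,numpy as np
g=cv2.cvtColor(cv2.imread('pics/w11.png'),6)[0:265,235:470]
h=g.astype(np.float32);b=cv2.GaussianBlur(h,(0,0),4);e=np.clip(128+(h-b)*8,0,255).astype('uint8')
cv2.imwrite('pics/w11e.png',cv2.resize(e,None,fx=2.2,fy=2.2,interpolation=0))
E
```

```text
(no output)
```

View pics/w11e.png

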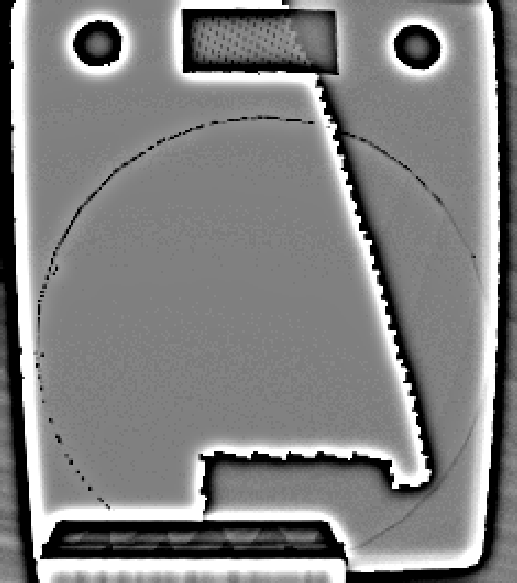

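```bash
python3 - <<'E'
from h import *
pose=(np.array([0.65165015,0.26542872,0.29966534]),[-3.14093368,1.368e-3,1.76118756])
px=np.array([(38,350),(45,280),(75,215),(125,160),(190,128),(262,117),(345,133),(400,165),(441,203),(474,256),(470,425),(430,495),(385,530),(52,420),(80,470),(108,506)])/2.2+(235,0)
P=onplane('wrist',px,.04,pose)
r=least_squares(lambda p:np.hypot(P[:,0]-p[0],P[:,1]-p[1])-p[2],[.6,.27,.066]);print(r.x,r.fun.round(4))
r=least_squares(lambda p:np.hypot(P[:,0]-p[0],P[:,1]-p[1])-.066,[.6,.27]);print(r.x)
# tin pose relative to TCP: lid corners
q=[(252,255),(392,255),(381,397),(264,396)]
zl=pose[0][2]-.150
T=onplane('wrist',q,zl,pose);print(T.round(4).tolist(),T.mean(0)-pose[0])
E
```

```text
[0.59259971 0.27533564 0.06496821] [-0.0003  0.0001  0.0002  0.0007  0.0002 -0.0001 -0.0003 -0.0006 -0.
  0.0006 -0.0007  0.0007  0.0001 -0.0002 -0.0005  0.0003]
[0.5930034  0.27559081]
[[0.6238, 0.2351, 0.1497], [0.6147, 0.2824, 0.1497], [0.6777, 0.2954, 0.1497], [0.6865, 0.2468, 0.1497]] [-0.00097828 -0.00051881 -0.15      ]
```

move_arm(
  steps=[
    {"tx": -0.06, "ty": 0.012, "tz": 0, "wx": 0, "wy": 0, "wz": 0},
    {"tx": -0.11, "ty": 0.02, "tz": 0, "wx": 0, "wy": 0, "wz": 0},
    {"tx": -0.15, "ty": 0.027, "tz": 0, "wx": 0, "wy": 0, "wz": 0},
    {"tx": -0.15, "ty": 0.027, "tz": -0.05, "wx": 0, "wy": 0, "wz": 0},
    {"tx": -0.15, "ty": 0.027, "tz": -0.1, "wx": 0, "wy": 0, "wz": 0},
    {"tx": -0.1, "ty": 0.019, "tz": -0.1, "wx": 0, "wy": 0, "wz": 0},
    {"tx": 0, "ty": 0, "tz": -0.1, "wx": 0, "wy": 0, "wz": 0},
    {"tx": 0, "ty": 0, "tz": -0.1, "wx": 0, "wy": 0, "wz": 0},
    {"tx": 0, "ty": 0, "tz": -0.1, "wx": 0, "wy": 0, "wz": 0},
    {"tx": 0, "ty": 0, "tz": -0.1, "wx": 0, "wy": 0, "wz": 0},
    {"tx": 0, "ty": 0, "tz": -0.1, "wx": 0, "wy": 0, "wz": 0},
    {"tx": 0, "ty": 0, "tz": -0.1, "wx": 0, "wy": 0, "wz": 0},
    {"tx": 0, "ty": 0, "tz": -0.05, "wx": 0, "wy": 0, "wz": 0},
    {"tx": 0, "ty": 0, "tz": 0, "wx": 0, "wy": 0, "wz": 0},
    {"tx": 0, "ty": 0, "tz": 0, "wx": 0, "wy": 0, "wz": 0},
    {"tx": 0, "ty": 0, "tz": 0, "wx": 0, "wy": 0, "wz": 0},
  ],
)

```text
clock: 15.77
eef_pos: [0.5941, 0.2778, 0.2282]
eef_rot: [3.141, -0.0, 1.762]
force: [-0.3, -0.1, -3.9]
width: 0.0487
```

```bash
python3 - <<'E'
from plant import bot
import cv2
o=bot.get_obs();print({k:o[k] for k in ('clock','eef_pos','eef_rot','force','torque','width')})
c=bot.read_camera('wrist');cv2.imwrite('pics/w12.png',c['img'])
c=bot.read_camera('side');cv2.imwrite('pics/d12.png',cv2.resize(c['img'][80:200,230:390],None,fx=5,fy=5))
E
```

```text
{'clock': 15.7667, 'eef_pos': array([0.59413487, 0.27776345, 0.22818428]), 'eef_rot': array([ 3.14099304e+00, -2.99178397e-04,  1.76242677e+00]), 'force': array([-0.31493113, -0.05840481, -3.8570881 ]), 'torque': array([ 0.01380653, -0.02171484, -0.01182425]), 'width': 0.048712925909247036}
```

View pics/w12.png

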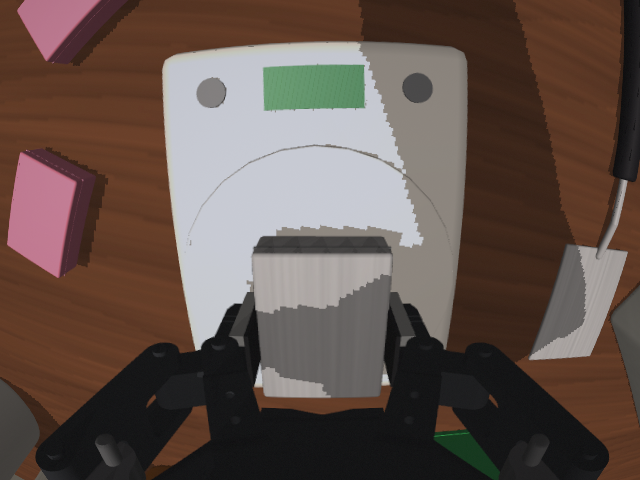

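View pics/d12.png

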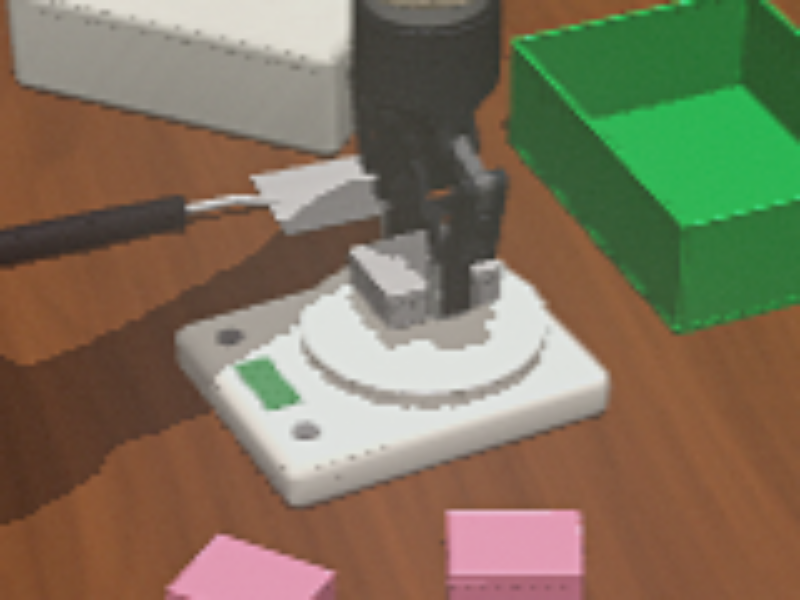

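```bash
python3 - <<'E'
from h import *
pose=(np.array([0.59413487,0.27776345,0.22818428]),[3.14099304,-2.99e-4,1.76242677])
px=[(190,237),(205,207),(240,172),(275,153),(318,146),(362,152),(400,171),(435,208),(449,240)]
P=onplane('wrist',px,.04,pose)
r=least_squares(lambda p:np.hypot(P[:,0]-p[0],P[:,1]-p[1])-.066,[.6,.27]);print(r.x,r.fun.round(4))
E
```

```text
[0.59374266 0.27628539] [-0.0005 -0.0007 -0.0005  0.0005  0.0006  0.0007  0.0002 -0.0006 -0.0011]
```

move_arm(
  steps=[
    {"tx": 0, "ty": -0.02, "tz": -0.04, "wx": 0, "wy": 0, "wz": 0},
    {"tx": 0, "ty": 0, "tz": -0.04, "wx": 0, "wy": 0, "wz": 0},
    {"tx": 0, "ty": 0, "tz": -0.04, "wx": 0, "wy": 0, "wz": 0},
    {"tx": 0, "ty": 0, "tz": -0.01, "wx": 0, "wy": 0, "wz": 0},
    {"tx": 0, "ty": 0, "tz": 0, "wx": 0, "wy": 0, "wz": 0},
    {"tx": 0, "ty": 0, "tz": 0, "wx": 0, "wy": 0, "wz": 0},
  ],
)

```text
clock: 16.37
eef_pos: [0.5939, 0.2761, 0.2173]
eef_rot: [-3.141, -0.0, 1.763]
force: [-0.2, 0.4, -3.4]
width: 0.0486
```

Centred; now creep down in 0.5 to 1 mm increments watching the force.

move_arm(
  steps=[
    {"tx": 0, "ty": 0, "tz": -0.01, "wx": 0, "wy": 0, "wz": 0},
    {"tx": 0, "ty": 0, "tz": -0.01, "wx": 0, "wy": 0, "wz": 0},
    {"tx": 0, "ty": 0, "tz": 0, "wx": 0, "wy": 0, "wz": 0},
    {"tx": 0, "ty": 0, "tz": 0, "wx": 0, "wy": 0, "wz": 0},
  ],
)

```text
clock: 16.7
eef_pos: [0.5939, 0.276, 0.2158]
eef_rot: [-3.142, -0.0, 1.762]
force: [-0.2, 0.3, -3.6]
width: 0.0485
```

move_arm(
  steps=[
    {"tx": 0, "ty": 0, "tz": -0.007, "wx": 0, "wy": 0, "wz": 0},
    {"tx": 0, "ty": 0, "tz": 0, "wx": 0, "wy": 0, "wz": 0},
    {"tx": 0, "ty": 0, "tz": 0, "wx": 0, "wy": 0, "wz": 0},
  ],
)

```text
clock: 16.95
eef_pos: [0.5939, 0.276, 0.2153]
eef_rot: [-3.142, -0.0, 1.762]
force: [-0.5, 0.9, -3.8]
width: 0.049
```

move_arm(
  steps=[
    {"tx": 0, "ty": 0, "tz": -0.007, "wx": 0, "wy": 0, "wz": 0},
    {"tx": 0, "ty": 0, "tz": 0, "wx": 0, "wy": 0, "wz": 0},
    {"tx": 0, "ty": 0, "tz": 0, "wx": 0, "wy": 0, "wz": 0},
  ],
)

```text
clock: 17.2
eef_pos: [0.5939, 0.276, 0.2147]
eef_rot: [-3.142, -0.0, 1.762]
force: [0.2, -1.5, -3.6]
width: 0.0488
```

move_arm(
  steps=[
    {"tx": 0, "ty": 0, "tz": -0.007, "wx": 0, "wy": 0, "wz": 0},
    {"tx": 0, "ty": 0, "tz": 0, "wx": 0, "wy": 0, "wz": 0},
    {"tx": 0, "ty": 0, "tz": 0, "wx": 0, "wy": 0, "wz": 0},
  ],
)

```text
clock: 17.45
eef_pos: [0.5939, 0.2761, 0.2146]
eef_rot: [3.141, 0.0, 1.762]
force: [-1.0, -0.3, 2.0]
width: 0.0487
```

move_arm(
  steps=[
    {"tx": 0, "ty": 0, "tz": -0.005, "wx": 0, "wy": 0, "wz": 0},
    {"tx": 0, "ty": 0, "tz": 0, "wx": 0, "wy": 0, "wz": 0},
    {"tx": 0, "ty": 0, "tz": 0, "wx": 0, "wy": 0, "wz": 0},
  ],
)

```text
clock: 17.7
eef_pos: [0.5939, 0.2761, 0.2146]
eef_rot: [3.141, 0.0, 1.762]
force: [-2.6, -2.7, 6.2]
width: 0.0489
```

move_arm(
  steps=[
    {"tx": 0, "ty": 0, "tz": 0.005, "wx": 0, "wy": 0, "wz": 0},
    {"tx": 0, "ty": 0, "tz": 0, "wx": 0, "wy": 0, "wz": 0},
  ],
)

```text
clock: 17.87
eef_pos: [0.594, 0.276, 0.2146]
eef_rot: [3.141, -0.0, 1.762]
force: [-2.8, -2.1, 4.8]
width: 0.0488
```

move_arm(
  gripper=80,
  steps=[
    {"tx": 0, "ty": 0, "tz": 0, "wx": 0, "wy": 0, "wz": 0},
    {"tx": 0, "ty": 0, "tz": 0, "wx": 0, "wy": 0, "wz": 0},
    {"tx": 0, "ty": 0, "tz": 0, "wx": 0, "wy": 0, "wz": 0},
    {"tx": 0, "ty": 0, "tz": 0, "wx": 0, "wy": 0, "wz": 0},
    {"tx": 0, "ty": 0, "tz": 0, "wx": 0, "wy": 0, "wz": 0},
    {"tx": 0, "ty": 0, "tz": 0, "wx": 0, "wy": 0, "wz": 0},
  ],
)

```text
clock: 18.37
eef_pos: [0.594, 0.276, 0.214]
eef_rot: [3.142, -0.0, 1.762]
force: [-0.2, 0.9, 1.4]
width: 0.0797
```

move_arm(
  steps=[
    {"tx": 0, "ty": 0, "tz": 0.03, "wx": 0, "wy": 0, "wz": 0},
    {"tx": 0, "ty": 0, "tz": 0.1, "wx": 0, "wy": 0, "wz": 0},
    {"tx": 0, "ty": 0, "tz": 0.15, "wx": 0, "wy": 0, "wz": 0},
    {"tx": 0, "ty": 0, "tz": 0.2, "wx": 0, "wy": 0, "wz": 0},
    {"tx": 0, "ty": 0, "tz": 0.25, "wx": 0, "wy": 0, "wz": 0},
    {"tx": 0, "ty": 0, "tz": 0.25, "wx": 0, "wy": 0, "wz": 0},
    {"tx": 0, "ty": 0, "tz": 0.25, "wx": 0, "wy": 0, "wz": 0},
    {"tx": 0, "ty": 0, "tz": 0.15, "wx": 0, "wy": 0, "wz": 0},
    {"tx": 0, "ty": 0, "tz": 0, "wx": 0, "wy": 0, "wz": 0},
    {"tx": 0, "ty": 0, "tz": 0, "wx": 0, "wy": 0, "wz": 0},
  ],
)

```text
clock: 19.2
eef_pos: [0.594, 0.276, 0.3254]
eef_rot: [3.14, -0.0, 1.762]
force: [0.0, -0.4, -0.3]
width: 0.0802
```

```bash
python3 - <<'E'
from plant import bot
import cv2
o=bot.get_obs();print({k:o[k].tolist() if hasattr(o[k],'tolist') else o[k] for k in ('clock','eef_pos','eef_rot','force','torque','width')})
c=bot.read_camera('wrist');cv2.imwrite('pics/w13.png',c['img'])
c=bot.read_camera('side');cv2.imwrite('pics/d13.png',c['img'])
c=bot.read_camera('scene');cv2.imwrite('pics/s13.png',c['img'])
E
```

```text
{'clock': 19.2, 'eef_pos': [0.5939846718187408, 0.2759935393450832, 0.32541760757008753], 'eef_rot': [3.1398686449161772, -0.00025165398201942857, 1.762312517447027], 'force': [0.006515606257453288, -0.416662677964306, -0.3183280172936279], 'torque': [0.021464380739282536, 0.02191233363511583, 0.07461673608035219], 'width': 0.08015162621266406}
```

View pics/w13.png

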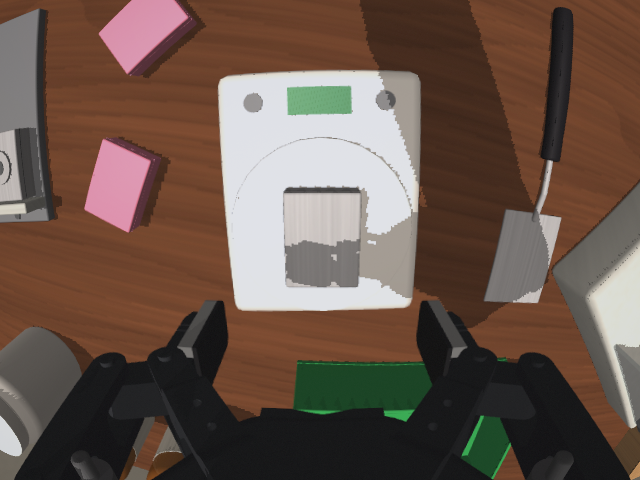

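View pics/d13.png

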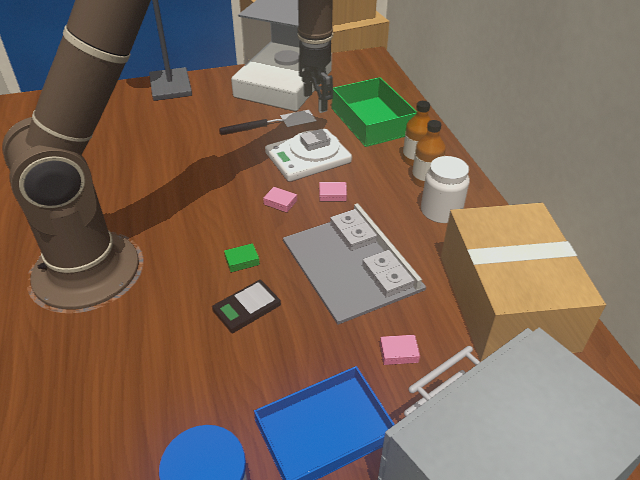

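View pics/s13.png

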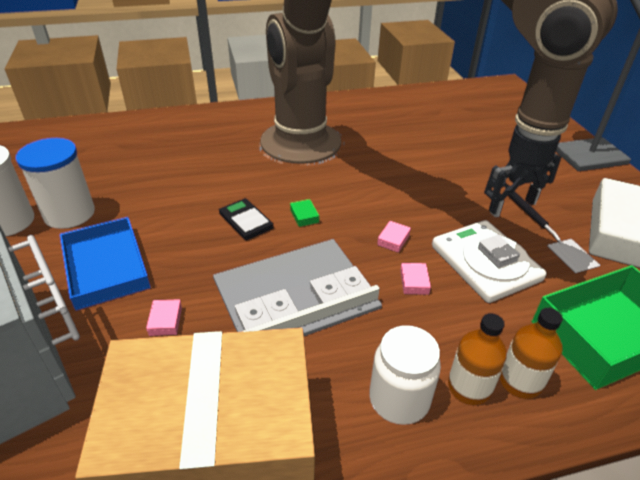

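```bash
python3 - <<'E'
from h import *
pose=(np.array([0.59398,0.27599,0.32542]),[3.13987,-2.5e-4,1.76231])
T=onplane('wrist',[(284,193),(361,192),(360,287),(286,286)],.064,pose);print(T.mean(0),np.linalg.norm(np.roll(T,-1,0)-T,axis=1))
P=onplane('wrist',[(232,215),(245,184),(275,150),(322,137),(370,151),(400,184),(412,212)],.04,pose)
r=least_squares(lambda p:np.hypot(P[:,0]-p[0],P[:,1]-p[1])-.066,[.6,.27]);print(r.x,r.fun.round(4))
D=np.array([(328,104),(377,164),(481,294),(538,366)])/4.5+(275,195)
a=cv2.imread('pics/side0.png');b=cv2.imread('pics/d13.png')
ga,gb=[cv2.cvtColor(x,6).astype(np.float32) for x in(a,b)]
for x,y in D:
    t=ga[int(y)-7:int(y)+8,int(x)-10:int(x)+11];m=cv2.matchTemplate(gb[int(y)-15:int(y)+16,int(x)-18:int(x)+19],t,cv2.TM_CCOEFF_NORMED);print(cv2.minMaxLoc(m)[1::2])
E
```

```text
[0.59323283 0.27620536 0.064     ] [0.04854802 0.06574627 0.05067417 0.0643083 ]
[0.59385266 0.276009  ] [ 0.     -0.0016  0.0006  0.0009  0.0002 -0.0013  0.    ]
(0.9995495676994324, (8, 8))
(0.9963755011558533, (8, 8))
(0.918465793132782, (8, 8))
(0.999226450920105, (8, 8))
```

Tin within about 1 mm of the pan centre, sealed tins unmoved to the pixel. Handing in.

```bash
python3 -c "
from plant import bot
print(bot.hand_in())"
```

```text
the job is handed in; nothing more can be done
None
```

The unsealed tin (the middle one of the row) is out of the row and standing released on the scale's pan. The job was handed in at about 19 s of the 64 s allowed, and no verdict was given.

- **Slide:** I pressed closed fingertips on the lid and slid the tin about 87 mm straight out along the board. That left a gap of about 21 mm to the row. The push readings were 6 to 12.4 N, measured at the end of each move.
- **Lift and place:** I gripped the tin across its 50 mm width, lifted it, and lowered it onto the pan in steps of about 0.5 mm. The contact force was about 6 N; I then opened the gripper and backed off upward.
- **Position on the pan:** In the last wrist picture the tin's centre is about 1 mm from the fitted pan centre, and it lies flat with the arm clear.
- **Sealed tins:** In the side camera, the discs of all four sealed tins are on the same pixels as at the start.

**Small disagreements:**
- The early wrist and fixed-camera estimates of the row differed by about 4 mm. A closer wrist view settled this.
- The gripper read 48.7 mm on the 50 mm tin.
- There was a brief upward force of about 5 N while the fingers closed, probably the fingertips or the tin pressing on the board.
- My first move call was refused because rows lacked some keys. It moved nothing.

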